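Wedge the model-railway board tight in its carrying frame

ROBOT

A 6-joint arm with a two-finger parallel gripper is mounted at the origin on the work surface. World frame = base frame: x ahead of the robot, y to its left, z up, the work surface at z = 0. Lengths are in mm, angles in rad, forces in N, time in s.
With the tool pointing down it reaches from about 300 to 850 mm from the base axis. Payload 4.2 kg.
Tool frame: the origin (TCP) lies on the centre line of the jaws, within the pads' length; the fingertips stand 25 mm ahead of it and the grasp point (between the pads) lies 6 mm ahead of it; z points along the fingers, y is the line along which they close (so a half turn about z gives the same grasp; the last joint's range is limited). The gripper opens to 91 mm and grips with 3 to 60 N. Pads are 32 mm wide; open, the fingers measure 118 mm over their backs; the gripper's body (76 mm by 178 mm) begins 60 mm behind the grasp point.
Start: joints at [-1.128, 0.32, 1.565, -0, 1.257, -0.02], TCP at [256.716, -514.526, 238.976] pointing down, gripper open.
Joint ranges: [-3.11, 3.11], [-0.84, 2.01], [0.21, 2.61], [-1.34, 4.49], [0.05, 2.63], [-2.56, 2.56]. Speed limits (rad/s): [2.57, 2.57, 3.14, 3.14, 3.14, 3.14].

INTERFACE

Orientations are given as a unit quaternion [w, x, y, z].
In Python, from cell import monitor, get_image, get_calibration, order, nets gives the robot as it stands.
- The arm moves only by the shell command python3 -m pendant 'ROWS' [FORCE]. ROWS is a JSON object of lists of equal length, an entry for each row: "hand": the finger opening in mm, from 0 to 91.2; "xyz": the shift along the tool's x, y, z in mm, a list of three; "delta_rot": the turn, a rotation vector about the tool's x, y, z in degrees, a list of three. A call has 1 to 20 rows; each row shifts and turns the commanded pose from where the row before left it, along the tool's axes as they then stand; what a row does not reach is not made up. A row lasts 1/8 s, in which the tool goes at most 62.5 mm and 10.7 degrees, less where a joint would pass 70% of its speed; a pose out of reach is approached as far as the arm can. A call with a gripper value outside its range is refused whole. The fingers move at their own pace and stop on an object; FORCE is the grip in N (left out, the last holds). Time passes only in rows, so rows that do not move let the fingers close. It gives the time, the measured TCP pose, the force, the opening and the grip force at its end, in the units of the state.
- monitor.read_state(): the state, without advancing time (a new reading comes with each control period).
- get_image(name): name is "side" or "top"; returns the picture (480x640x3 uint8, red, green, blue); there is no depth.
- get_calibration(name): a dict with "vertical_fov" (degrees; the focal length in pixels is half the picture's height over the tangent of half this angle, whatever the lens; pixels are square), "cx", "cy" (the principal point, pixels), "dist" ([k1, k2, p1, p2, k3] as OpenCV has them; the pictures are not rectified), "extrinsics" (4x4, takes a point from camera to world coordinates). Camera axes: x right, y down, z forward; pixel columns grow to the right and rows downward; lengths in mm; the calibration is good to about 2 mm. A picture is of the moment at which its call begins. get_calibration takes no time and is no camera call.
- order.hand_in(): hands the job in; it is judged then, once.
Trained networks look in the newest picture that a camera, given by its name, has taken for a name from the list of things; names that differ only in an ending like _2 or _b are one class to them, and where a whole thing is asked for, a point or a joint stands for the part that bears it (a point fixed in the world has none). Each returns a list of dicts, best first, with "confidence" (0 to 1); they miss things now and then, are a little off and sometimes report something else, mostly with a low value. They report only what shows in the picture. A call takes as long as a camera call. They do not tell look-alikes from the thing itself.
- nets.recognise(camera, name): "at" ([row, column] in pixels, amid what is visible of it).
- nets.silhouettes(camera, name): "mask" (480x640 bool, what is visible of it) and "at" ([row, column] in pixels, amid what is visible of it).
The state is a dict: "time_s": time; "q": joint angles; "dq": joint speeds; "joint_torque": joint torques, N m; "ee_pos": TCP position; "tool_rot": TCP orientation; "ft_force": force on the tool from outside, world axes, zero at the start; "torque": the same for the moment, N m; "grip_width": finger opening in mm; "grip_force": force on a finger pad.
Only numpy, scipy, OpenCV 4.12 (cv2) and the standard library are available. Lean on these libraries where they do the work, as an engineer would, in place of code of your own. Each camera call takes 0.05 s, during which the arm holds its last target. There are 200 camera calls.

TASK

The model-railway board sits loose in its wooden carrying frame. Take the hammer by its handle and drive the wooden wedge further in beside the board with several separate, gentle taps, drawing the hammer back after each, until the wedge stops advancing and holds the board tight against the fence; then lay the hammer down on the table, clear of the frame. Touch the wedge with nothing but the hammer, never hit it hard, and leave the other things on the table as they are.

Things in the scene. Friction and masses are not known exactly. Their poses are not given: they have to be found in the camera images.
- cradle: Wooden carrying frame, fixed. Origin on the table under its middle; x towards the wedge's side, y along the wedge. Plywood base 260 (x -115 to +145) x 260 (y +-130) x 12 mm thick. On it an end stop at the -y end (face y = -113), the cleat at the +x side, and at the -x side a fence strip 22 x 250 x 28 mm high, its face at about x = -85, reset by up to 1.3 mm each time.
- cleat (a point): Wooden cleat of the frame, 28 mm high on the base, from y = -60 to +115 mm in the frame; this point is on the base's top at y = 50 on its slanted inner face, which lies at x = 98.2 mm + 0.115 y, so the channel between board and cleat widens towards +y. The wedge is driven in along the frame's -y.
- module: Model-railway board, loose, 0.7 kg: 160 (x) x 220 (y) x 20 mm green board with a track oval, a small station house (to 65 mm above the board's underside) and trees. Origin at the centre of its underside, on the frame's base (z = 12 mm). At the start 0.3 to 2.9 mm free of the fence; the wedge shifts it against fence and end stop before it comes tight.
- wedge: Plain wooden wedge, loose, 70 g, on the frame's base (z = 12 mm) between board and cleat: 180 mm long (y), 26 high, 20 wide at the thin end (-y), 40.7 at the butt (+y), straight face to the board. Origin on the lower edge of the straight face, mid-length. At the start it is loose, its butt 67 to 73 mm beyond the frame's +y edge; tight, the butt still stands out about 3 to 35 mm.
- wedge_tip (a point): Middle of the wedge's thin end. Where the wedge comes tight differs by over 20 mm and must be felt: it is tight when a tap stopped at about 15 N moves it 1 mm or less; it then squeezes the board with 15 to 40 N, and stays so by itself. Squeezing over 40 N (a steady push over about 40 N) crushes the board's edge, and a blow over 70 N is hard: tap at about 50 mm/s or slower.
- wedge_butt (a point): Centre of the wedge's butt, the 40.7 x 26 mm upright end face to be hit, looking to the wedge's +y; 13 mm above the wedge's underside (25 mm above the table).
- hammer: Small wooden hammer, 0.28 kg, lying along its own x. Origin on the table under the middle of its 240 mm length. Head at the +x end: block 34 (x) x 90 (y) x 34 mm high centred at x = +100, with flat striking faces at y = +45 and -45. Handle 22 mm wide (y), 28 high, axis 17 mm above the underside, from x = -112 to the head (x = +83). A good grip is across the handle close to the head, at x = +61.
- hammer_head (a point): Centre of the hammer's head (x = +100, 17 mm above its underside).
- tumbler: Bystander: glass tumbler, 72 mm across, 90 mm high; origin under its centre.
- pump: Bystander: bottle, 64 mm across, 150 mm high; origin under its centre.
- pot_jar: Bystander: small jar with a red lid, 56 mm across, 65 mm high; origin under its centre.
Things that resemble listed ones, but are neither listed nor needed, are in the scene too. What is shaped like the wedge but blue, green or pink is not meant.

How it is judged:
By the outcome, as a careful person would: the job done as asked, in the order asked, and still so for the second after the job is handed in, with the robot touching nothing.
It also fails if it takes over 53 s, if anything falls off the work surface, if the arm or the gripper's body presses on something with over 40 N, if the wrist force passes 120 N, or if a joint passes its speed limit or range.

## Working session

There is one attempt and no reset: what is moved stays moved. The work goes in short steps, Python scripts to look and compute and a shell command to move; the robot and the scene stay as the last step left them, time stands still between calls to the robot, and variables do not carry over. Pictures are saved under pics/ and viewed, at most 10 in all, crops included, and the job is handed in when it is done.

```bash
mkdir -p pics
cat > h.py <<'E'
import numpy as np,cv2
from cell import monitor,get_image,get_calibration,order,nets
def K(n):
    c=get_calibration(n);f=240/np.tan(np.radians(c["vertical_fov"])/2)
    return np.array([[f,0,c["cx"]],[0,f,c["cy"]],[0,0,1.]]),np.array(c["dist"],float),np.array(c["extrinsics"],float)
def px2w(n,rc,z):
    k,d,E=K(n);rc=np.atleast_2d(np.array(rc,float))
    u=cv2.undistortPoints(rc[:,None,::-1].copy(),k,d)[:,0]
    r=np.c_[u,np.ones(len(u))]@E[:3,:3].T;o=E[:3,3]
    return o+r*((z-o[2])/r[:,2])[:,None]
def w2px(n,P):
    k,d,E=K(n);I=np.linalg.inv(E)
    p,_=cv2.projectPoints(np.atleast_2d(np.array(P,float)),cv2.Rodrigues(I[:3,:3])[0],I[:3,3],k,d)
    return p[:,0,::-1]
def save(n,f,im=None):
    im=get_image(n) if im is None else im
    cv2.imwrite(f,im[:,:,::-1]);return im
E
python3 - <<'E'
from h import *
for n in("top","side"):
    save(n,f"pics/{n}0.png");print(n,K(n)[2][:3,3].round())
    for t in("hammer","hammer_head","wedge","wedge_butt","wedge_tip","cleat","module","cradle","tumbler","pump","pot_jar"):
        print(n,t,[(np.round(a["at"]).astype(int).tolist(),round(a["confidence"],2),px2w(n,a["at"],20)[0].round().tolist()[:2]) for a in nets.recognise(n,t)][:4])
E
```

```text
top [ 484.  -60. 1156.]
top hammer [([270, 162], 0.91, [465.0, 304.0])]
top hammer_head [([270, 163], 0.85, [467.0, 300.0]), ([237, 346], 0.27, [533.0, -90.0])]
top wedge [([196, 284], 0.93, [621.0, 40.0]), ([355, 392], 0.65, [283.0, -184.0]), ([106, 251], 0.62, [818.0, 110.0]), ([148, 138], 0.61, [728.0, 353.0])]
top wedge_butt [([145, 136], 0.93, [734.0, 358.0]), ([192, 286], 0.84, [630.0, 38.0]), ([107, 249], 0.76, [814.0, 116.0]), ([355, 394], 0.71, [282.0, -189.0])]
top wedge_tip [([192, 286], 0.94, [632.0, 38.0]), ([109, 249], 0.83, [811.0, 114.0]), ([145, 135], 0.8, [736.0, 361.0]), ([354, 391], 0.8, [284.0, -183.0])]
top cleat [([190, 354], 0.63, [633.0, -110.0])]
top module [([237, 343], 0.89, [532.0, -85.0]), ([189, 356], 0.61, [636.0, -113.0])]
top cradle [([187, 357], 0.91, [639.0, -116.0])]
top tumbler [([249, 510], 0.9, [504.0, -437.0])]
top pump [([152, 473], 0.9, [711.0, -362.0])]
top pot_jar [([132, 340], 0.75, [759.0, -81.0])]
side [ 456. 1043.  899.]
side hammer [([366, 363], 0.79, [455.0, 305.0])]
side hammer_head [([363, 364], 0.7, [453.0, 297.0]), ([247, 287], 0.46, [642.0, -41.0]), ([237, 338], 0.24, [525.0, -87.0])]
side wedge [([387, 217], 0.97, [717.0, 370.0]), ([273, 291], 0.74, [620.0, 49.0]), ([297, 198], 0.73, [809.0, 138.0])]
side wedge_butt [([389, 216], 0.76, [719.0, 374.0]), ([216, 436], 0.71, [286.0, -183.0]), ([294, 200], 0.67, [807.0, 129.0]), ([271, 288], 0.63, [628.0, 43.0])]
side wedge_tip [([217, 434], 0.92, [290.0, -182.0]), ([272, 289], 0.91, [625.0, 45.0]), ([297, 198], 0.73, [810.0, 137.0]), ([388, 213], 0.69, [724.0, 373.0])]
side cleat [([243, 288], 0.65, [641.0, -57.0])]
side module [([237, 337], 0.67, [527.0, -87.0])]
side cradle [([246, 286], 0.7, [644.0, -45.0]), ([231, 240], 0.23, [764.0, -97.0])]
side tumbler [([157, 351], 0.94, [509.0, -466.0])]
side pump [([163, 281], 0.83, [707.0, -420.0])]
side pot_jar [([234, 241], 0.74, [758.0, -86.0])]
```

View pics/top0.png

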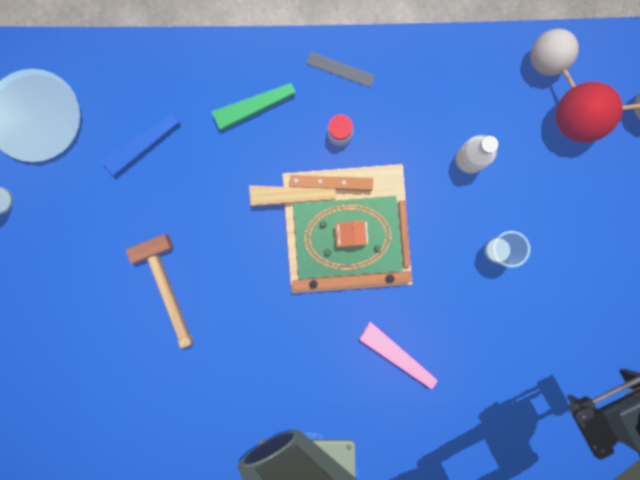

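View pics/side0.png

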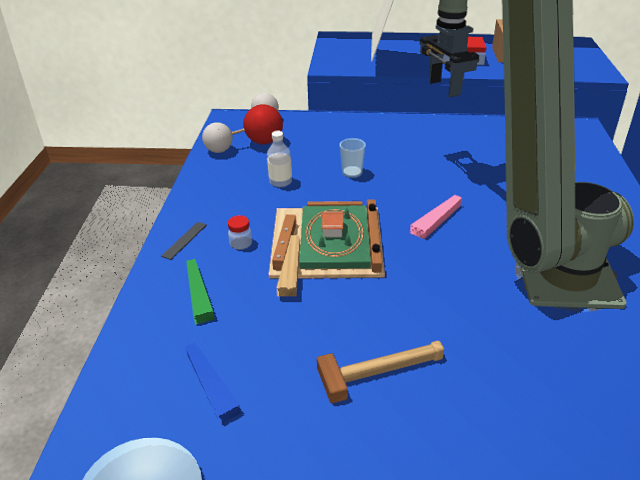

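The top view shows the cradle at about px rows 165-293, cols 285-412. Wedge candidates:
- the pale wood piece at (196,284), lying in the frame between board and cleat
- blue at (148,138)
- green at (106,251)
- pink at (355,392)
- a dark bar at (70,340)

Only the wooden one at (196,284) fits. The hammer is at (270,162), head at (249,150). I'll confirm the wedge in a crop and measure.

Run:
```python
from h import *
im=get_image("top");c=im[150:360,110:420]
save("top","pics/crop.png",cv2.resize(c[:, :],None,fx=2.55,fy=2.55,interpolation=cv2.INTER_CUBIC))
for t,z in(("hammer",31),("wedge",38),("module",32),("cradle",12)):
    a=nets.silhouettes("top",t)[0] if t!="wedge" else min(nets.silhouettes("top",t),key=lambda a:abs(a["at"][1]-284)+abs(a["at"][0]-196))
    m=a["mask"].astype(np.uint8);ct=max(cv2.findContours(m,0,2)[0],key=cv2.contourArea)[:,0]
    w=px2w("top",ct[:,::-1],z)[:,:2].astype(np.float32)
    r=cv2.minAreaRect(w);print(t,m.sum(),np.round(r[0]),np.round(r[1]),round(r[2],1),cv2.boxPoints(r).round().tolist())
    np.save(f"pics/{t}.npy",w)
    if t in("hammer","wedge"):
        ys,xs=np.nonzero(m);W=px2w("top",np.c_[ys,xs],z)[:,:2];c0=W.mean(0);_,_,v=np.linalg.svd(W-c0,full_matrices=False)
        print("  pca",c0.round(1),np.degrees(np.arctan2(v[0,1],v[0,0])).round(1),((W-c0)@v[0]).min().round(),((W-c0)@v[0]).max().round())
```

```text
hammer 2029 [424. 282.] [243.  97.] 26.3 [[293.0, 271.0], [336.0, 185.0], [554.0, 292.0], [511.0, 379.0]]
  pca [443.2 298.7] -158.9 -93.0 147.0
wedge 1332 [627.  22.] [ 41. 180.] 3.5 [[601.0, 110.0], [612.0, -69.0], [653.0, -67.0], [642.0, 113.0]]
  pca [623.2  30.8] -89.7 -81.0 99.0
module 7913 [533. -94.] [162. 222.] 3.8 [[445.0, 11.0], [460.0, -210.0], [621.0, -199.0], [607.0, 22.0]]
cradle 4784 [568. -92.] [233. 264.] 3.6 [[443.0, 32.0], [460.0, -231.0], [692.0, -216.0], [675.0, 47.0]]
```

View pics/crop.png

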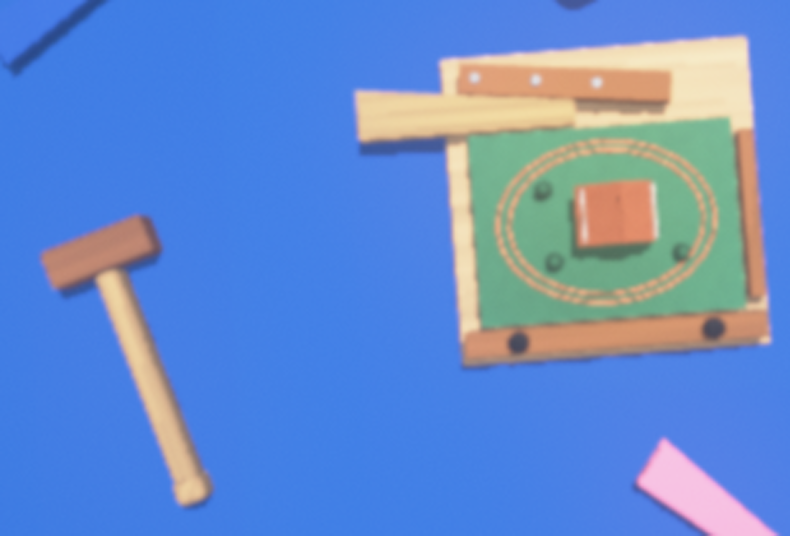

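The crop confirms the pale wooden wedge lying between the green board and the screwed cleat, butt at crop (357,117). The hammer head is at crop (101,253), with its handle running down to (193,492).

```bash
cat >> h.py <<'E'
from scipy.spatial.transform import Rotation as R
def pose():
    s=monitor.read_state();q=s["tool_rot"];return np.array(s["ee_pos"]),R.from_quat(np.r_[q[1:],q[0]]),s
def plan(goal,yawdir):
    "shift to goal in present tool axes, and turn about tool z so tool y lies along +-yawdir deg"
    p,r,s=pose();y=r.apply([0,1,0]);a=np.degrees(np.arctan2(y[1],y[0]))
    d=(yawdir-a+90)%180-90
    print("t",s["time_s"],"pos",p.round(1),"tool x",r.apply([1,0,0]).round(3),"y",y.round(3),"shift",r.inv().apply(np.array(goal)-p).round(1),"turn_z(tool)",round(-d,1),"q6",round(s["q"][5],2),"ft",np.round(s["ft_force"],1))
E
python3 -c "
from h import *
plan([477.7,312,140],111.1)"
```

```text
t 1.45 pos [ 256.7 -514.5  239. ] tool x [ 0.895  0.446 -0.   ] y [ 0.446 -0.895  0.   ] shift [ 566.7 -640.9   98.9] turn_z(tool) 5.4 q6 -0.02 ft [ 1.4 -0.2  0.4]
```

```bash
python3 -m pendant '{"hand":[91,91,91,91,91,91,91,91,91,91,91,91,91,91,91,91,91],"xyz":[[35.4,-40,4],[35.4,-40,4],[35.4,-40,4],[35.4,-40,4],[35.4,-40,4],[35.4,-40,4],[35.4,-40,4],[35.4,-40,4],[35.4,-40,4],[35.4,-40,4],[35.4,-40,4],[35.4,-40,4],[35.4,-40,4],[35.4,-40,4],[35.4,-40,4],[35.4,-40,4],[0,0,0]],"delta_rot":[[0,0,0],[0,0,0],[0,0,0],[0,0,0],[0,0,0],[0,0,0],[0,0,0],[0,0,0],[0,0,0],[0,0,0],[0,0,0],[0,0,0],[0,0,0],[0,0,0],[0,0,0],[0,0,5.4],[0,0,0]]}'; python3 -c "
from h import *
plan([477.7,312,80],111.1)"
```

```text
time_s: 3.58
ee_pos: [478.4, 314.2, 174.1]
tool_rot: [-0.0, 0.983, 0.185, 0.0]
ft_force: [-0.7, -1.2, -0.8]
grip_width: 90.8
grip_force: 0.0
t 3.575 pos [478.4 314.2 174.1] tool x [0.932 0.363 0.   ] y [ 0.363 -0.932 -0.001] shift [-1.4  1.8 94.1] turn_z(tool) 0.2 q6 1.76 ft [-0.7 -1.2 -0.8]
```

```bash
python3 -m pendant '{"hand":[91,91,91,91,91,91,91,30,20,20,20,20],"xyz":[[-1.4,1.8,40],[0,0,40],[0,0,30],[0,0,20],[0,0,10],[0,0,4],[0,0,0],[0,0,0],[0,0,0],[0,0,0],[0,0,0],[0,0,0]],"delta_rot":[[0,0,0],[0,0,0],[0,0,0],[0,0,0],[0,0,0],[0,0,0],[0,0,0],[0,0,0],[0,0,0],[0,0,0],[0,0,0],[0,0,0]]}' 60; python3 -c "
from h import *
save('side','pics/grip.png',cv2.resize(get_image('side')[200:440,200:520],None,fx=2,fy=2))"
```

```text
time_s: 5.08
ee_pos: [477.1, 308.8, 30.9]
tool_rot: [0.0, 0.983, 0.183, -0.0]
ft_force: [-0.1, -0.9, 0.4]
grip_width: 44.0
grip_force: 0.0
```

View pics/grip.png

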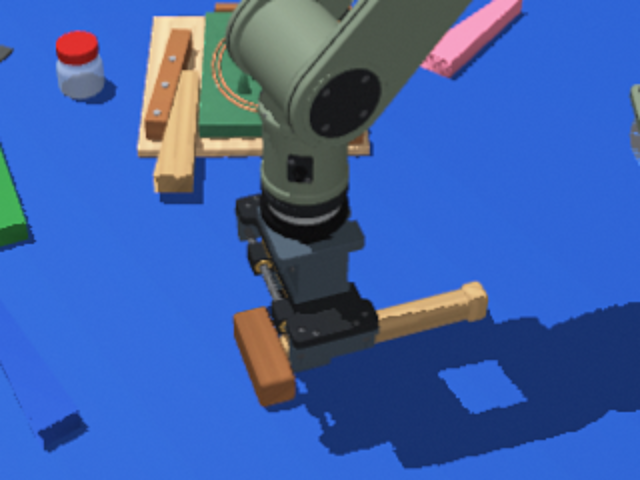

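The fingers straddle the handle right behind the head (head at about (263,355) in the crop) and are still closing, so I'll keep closing.

```bash
python3 -m pendant '{"hand":[15,15,15,15,15,15],"xyz":[[0,0,0],[0,0,0],[0,0,0],[0,0,0],[0,0,0],[0,0,0]],"delta_rot":[[0,0,0],[0,0,0],[0,0,0],[0,0,0],[0,0,0],[0,0,0]]}' 60
```

```text
time_s: 5.88
ee_pos: [477.2, 308.8, 30.9]
tool_rot: [0.0, 0.983, 0.183, 0.0]
ft_force: [-1.4, 0.7, -1.1]
grip_width: 21.8
grip_force: 60.0
```

```bash
python3 -m pendant '{"hand":[15,15,15],"xyz":[[0,0,-20],[0,0,-30],[0,0,-20]],"delta_rot":[[0,0,0],[0,0,0],[0,0,0]]}'; python3 -c "
from h import *
plan([578,179,101],93.7)"
```

```text
time_s: 6.25
ee_pos: [477.1, 308.3, 101.5]
tool_rot: [0.001, 0.983, 0.183, -0.0]
ft_force: [0.5, 1.0, -1.8]
grip_width: 21.4
grip_force: 60.0
t 6.25 pos [477.1 308.3 101.5] tool x [ 0.933  0.36  -0.   ] y [ 0.36  -0.933  0.001] shift [ 47.5 157.    0.6] turn_z(tool) 17.4 q6 1.76 ft [ 0.5  1.  -1.8]
```

```bash
python3 -m pendant '{"hand":[15,15,15,15,15,15,15,15,15],"xyz":[[9.5,31.4,0],[9.5,31.4,0],[9.5,31.4,0],[9.5,31.4,0],[9.5,31.4,0],[0,0,0],[0,0,0],[0,0,0],[0,0,0]],"delta_rot":[[0,0,0],[0,0,0],[0,0,0],[0,0,0],[0,0,0],[0,0,6],[0,0,6],[0,0,5.4],[0,0,0]]}'; python3 -c "
from h import *
plan([578,179,39],93.7)
im=get_image('top');save('top','pics/pre.png',cv2.resize(im[130:310,180:420],None,fx=3,fy=3,interpolation=2))
"
```

```text
time_s: 7.38
ee_pos: [577.4, 178.9, 100.2]
tool_rot: [0.001, 0.999, 0.033, -0.001]
ft_force: [0.3, -0.2, -3.4]
grip_width: 21.9
grip_force: 60.0
t 7.375 pos [577.4 178.9 100.2] tool x [ 0.998  0.066 -0.002] y [ 0.066 -0.998  0.001] shift [ 0.7 -0.1 61.2] turn_z(tool) 0.1 q6 1.79 ft [ 0.3 -0.2 -3.4]
```

View pics/pre.png

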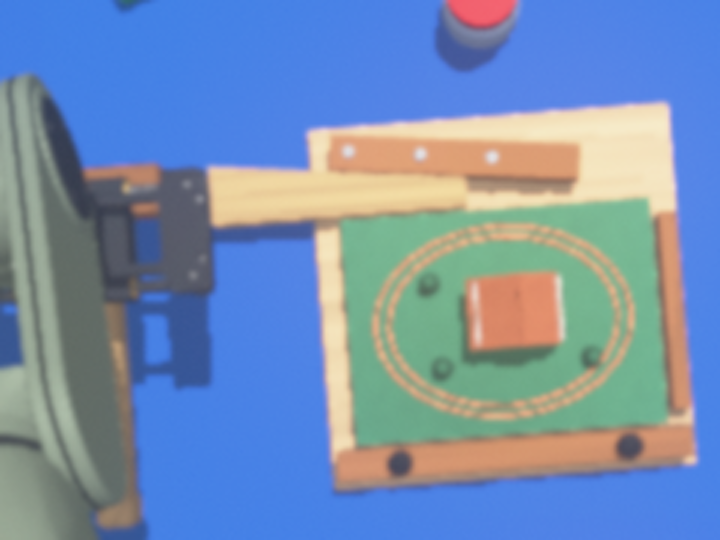

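The top view shows the hammer across the butt. The head's right edge is at about (160,175) and the butt at (210,195), so there is a gap. Lowering, then the first tap.

```bash
python3 -m pendant '{"hand":[15,15,15,15,15,15,15,15,15,15],"xyz":[[0,0,30],[0,0,20],[0,0,11.5],[0,0,0],[0,4,0],[0,4,0],[0,4,0],[0,4,0],[0,4,0],[0,4,0]],"delta_rot":[[0,0,0],[0,0,0],[0,0,0],[0,0,0],[0,0,0],[0,0,0],[0,0,0],[0,0,0],[0,0,0],[0,0,0]]}';python3 -m pendant '{"hand":[15,15,15],"xyz":[[0,4,0],[0,4,0],[0,4,0]],"delta_rot":[[0,0,0],[0,0,0],[0,0,0]]}'; python3 -c "
from h import *
plan([578,179,39],93.7)
im=get_image('side');save('side','pics/tap1.png',cv2.resize(im[180:380,180:440],None,fx=2.9,fy=2.9,interpolation=2))
"
```

```text
time_s: 8.68
ee_pos: [579.6, 155.3, 39.4]
tool_rot: [-0.0, 0.999, 0.032, 0.0]
ft_force: [-0.9, -0.4, -3.7]
grip_width: 21.7
grip_force: 60.0
time_s: 9.05
ee_pos: [580.4, 143.4, 39.4]
tool_rot: [-0.0, 0.999, 0.032, 0.0]
ft_force: [-0.4, 0.5, -2.0]
grip_width: 21.8
grip_force: 60.0
t 9.05 pos [580.4 143.4  39.4] tool x [0.998 0.065 0.   ] y [ 0.065 -0.998 -0.   ] shift [ -0.1 -35.7   0.4] turn_z(tool) 0.0 q6 1.73 ft [-0.4  0.5 -2. ]
```

View pics/tap1.png

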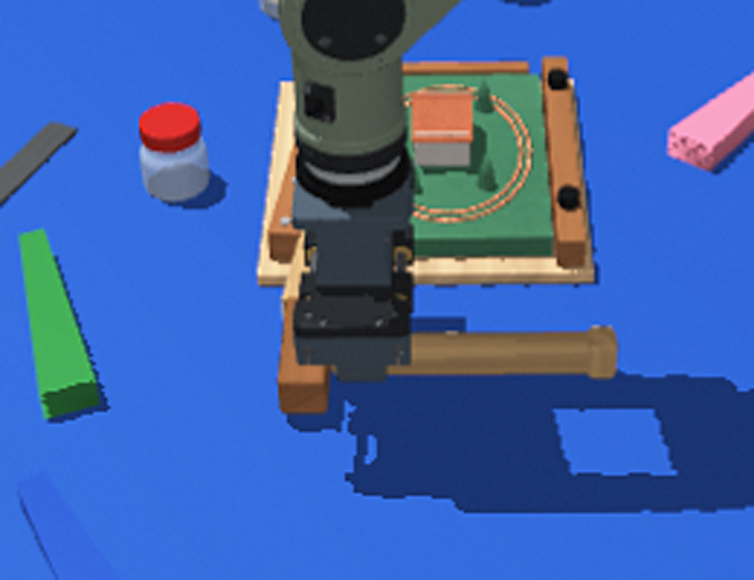

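The side view shows the hammer head lying against the wedge (head at (303,350), handle free, all else undisturbed). Tap 1 pushed it about 10 mm. Two more gentle taps before the zone where it could come tight.

```bash
python3 -m pendant '{"hand":[15,15,15,15,15,15,15,15,15,15,15,15,15,15],"xyz":[[0,-6,0],[0,-6,0],[0,4,0],[0,4,0],[0,4,0],[0,4,0],[0,4,0],[0,-6,0],[0,-6,0],[0,4,0],[0,4,0],[0,4,0],[0,4,0],[0,4,0]],"delta_rot":[[0,0,0],[0,0,0],[0,0,0],[0,0,0],[0,0,0],[0,0,0],[0,0,0],[0,0,0],[0,0,0],[0,0,0],[0,0,0],[0,0,0],[0,0,0],[0,0,0]]}'
```

```text
time_s: 10.85
ee_pos: [581.2, 127.3, 39.4]
tool_rot: [-0.0, 0.999, 0.032, -0.0]
ft_force: [-1.4, 0.6, -3.5]
grip_width: 21.8
grip_force: 60.0
```

```bash
python3 -m pendant '{"hand":[15,15,15,15,15,15,15],"xyz":[[0,-6,0],[0,-6,0],[0,4,0],[0,4,0],[0,3,0],[0,2,0],[0,2,0]],"delta_rot":[[0,0,0],[0,0,0],[0,0,0],[0,0,0],[0,0,0],[0,0,0],[0,0,0]]}' | grep -E "time|pos|ft";python3 -m pendant '{"hand":[15,15],"xyz":[[0,2,0],[0,2,0]],"delta_rot":[[0,0,0],[0,0,0]]}'| grep -E "time|pos|ft"
```

```text
time_s: 11.72
ee_pos: [581.4, 124.5, 39.4]
ft_force: [-1.0, 0.7, -2.9]
time_s: 11.98
ee_pos: [581.5, 120.8, 39.4]
ft_force: [-2.3, 2.6, -3.5]
```

```bash
python3 -m pendant '{"hand":[15,15,15,15,15,15],"xyz":[[0,-5,0],[0,-5,0],[0,4,0],[0,4,0],[0,2,0],[0,2,0]],"delta_rot":[[0,0,0],[0,0,0],[0,0,0],[0,0,0],[0,0,0],[0,0,0]]}' | grep -E "time|pos|ft";for i in 1 2 ; do python3 -m pendant '{"hand":[15],"xyz":[[0,2,0]],"delta_rot":[[0,0,0]]}'| grep -E "time|pos|ft";done
```

```text
time_s: 12.72
ee_pos: [581.8, 119.5, 39.5]
ft_force: [-1.5, 5.4, -2.9]
time_s: 12.85
ee_pos: [581.7, 117.8, 39.5]
ft_force: [-2.8, 7.8, -2.6]
time_s: 12.98
ee_pos: [581.6, 116.0, 39.5]
ft_force: [-2.6, 6.0, -1.6]
```

```bash
python3 -m pendant '{"hand":[15,15,15,15,15,15],"xyz":[[0,-5,0],[0,-5,0],[0,4,0],[0,4,0],[0,2,0],[0,2,0]],"delta_rot":[[0,0,0],[0,0,0],[0,0,0],[0,0,0],[0,0,0],[0,0,0]]}' | grep -E "time|pos|ft";for i in 1 2 ; do python3 -m pendant '{"hand":[15],"xyz":[[0,1.5,0]],"delta_rot":[[0,0,0]]}'| grep -E "time|pos|ft";done
```

```text
time_s: 13.72
ee_pos: [582.0, 113.5, 39.5]
ft_force: [-2.2, 6.0, -2.7]
time_s: 13.85
ee_pos: [582.0, 112.2, 39.5]
ft_force: [-2.4, 6.0, -2.0]
time_s: 13.98
ee_pos: [581.9, 110.9, 39.5]
ft_force: [-1.8, 6.2, -2.0]
```

```bash
python3 -m pendant '{"hand":[15,15,15,15,15,15],"xyz":[[0,-5,0],[0,-5,0],[0,4,0],[0,4,0],[0,2,0],[0,2,0]],"delta_rot":[[0,0,0],[0,0,0],[0,0,0],[0,0,0],[0,0,0],[0,0,0]]}' | grep -E "time|pos|ft";for i in 1 2 ; do python3 -m pendant '{"hand":[15],"xyz":[[0,1.5,0]],"delta_rot":[[0,0,0]]}'| grep -E "time|pos|ft";done
```

```text
time_s: 14.72
ee_pos: [582.4, 108.5, 39.5]
ft_force: [-1.4, 6.0, -2.3]
time_s: 14.85
ee_pos: [582.3, 107.2, 39.5]
ft_force: [-2.2, 6.8, -1.8]
time_s: 14.98
ee_pos: [582.2, 105.9, 39.5]
ft_force: [-2.7, 7.6, -0.5]
```

```bash
python3 -m pendant '{"hand":[15,15,15,15,15],"xyz":[[0,-5,0],[0,-5,0],[0,4,0],[0,4,0],[0,2,0]],"delta_rot":[[0,0,0],[0,0,0],[0,0,0],[0,0,0],[0,0,0]]}' | grep -E "time|pos|ft";for i in 1 2 3; do python3 -m pendant '{"hand":[15],"xyz":[[0,1.5,0]],"delta_rot":[[0,0,0]]}'| grep -E "time|pos|ft";done
```

```text
time_s: 15.6
ee_pos: [582.8, 105.1, 39.5]
ft_force: [-2.1, 5.3, -3.4]
time_s: 15.72
ee_pos: [582.7, 104.0, 39.5]
ft_force: [-2.5, 5.8, -3.1]
time_s: 15.85
ee_pos: [582.6, 102.7, 39.5]
ft_force: [-1.4, 5.9, -2.4]
time_s: 15.98
ee_pos: [582.6, 101.3, 39.5]
ft_force: [-3.1, 6.4, -1.9]
```

```bash
python3 -m pendant '{"hand":[15,15,15,15,15],"xyz":[[0,-5,0],[0,-5,0],[0,4,0],[0,4,0],[0,2,0]],"delta_rot":[[0,0,0],[0,0,0],[0,0,0],[0,0,0],[0,0,0]]}' | grep -E "time|pos|ft";for i in 1 2 3; do python3 -m pendant '{"hand":[15],"xyz":[[0,1.3,0]],"delta_rot":[[0,0,0]]}'| grep -E "time|pos|ft";done
```

```text
time_s: 16.6
ee_pos: [583.1, 100.6, 39.5]
ft_force: [-1.4, 5.6, -2.0]
time_s: 16.73
ee_pos: [583.0, 99.7, 39.5]
ft_force: [-1.2, 6.5, -2.5]
time_s: 16.85
ee_pos: [583.0, 99.5, 39.6]
ft_force: [-1.9, 10.8, -1.6]
time_s: 16.98
ee_pos: [583.0, 99.4, 39.6]
ft_force: [-2.4, 15.6, -1.4]
```

It came up stiff at 15.6 N. Drawing back, then confirming with another tap to about 15 N and on to about 22 N.

```bash
python3 -m pendant '{"hand":[15,15,15,15,15,15],"xyz":[[0,-6,0],[0,-6,0],[0,4,0],[0,3,0],[0,2,0],[0,1.5,0]],"delta_rot":[[0,0,0],[0,0,0],[0,0,0],[0,0,0],[0,0,0],[0,0,0]]}' | grep -E "time|pos|ft";for i in 1 2 3; do python3 -m pendant '{"hand":[15],"xyz":[[0,1,0]],"delta_rot":[[0,0,0]]}'| grep -E "time|pos|ft";done
```

```text
time_s: 17.73
ee_pos: [583.1, 99.5, 39.5]
ft_force: [-0.9, 11.8, -3.3]
time_s: 17.85
ee_pos: [583.1, 99.4, 39.6]
ft_force: [-2.7, 13.2, -2.0]
time_s: 17.98
ee_pos: [583.1, 99.4, 39.7]
ft_force: [-2.5, 17.1, -2.1]
time_s: 18.1
ee_pos: [583.1, 99.3, 39.7]
ft_force: [-2.5, 20.2, -1.5]
```

```bash
python3 -m pendant '{"hand":[15],"xyz":[[0,1,0]],"delta_rot":[[0,0,0]]}'| grep -E "time|pos|ft"; python3 -m pendant '{"hand":[15,15,15,15,15,15],"xyz":[[0,-6,0],[0,-6,0],[0,-3,0],[0,4,0],[0,4,0],[0,4,0]],"delta_rot":[[0,0,0],[0,0,0],[0,0,0],[0,0,0],[0,0,0],[0,0,0]]}' | grep -E "time|pos|ft";for i in 1 2; do python3 -m pendant '{"hand":[15],"xyz":[[0,1.2,0]],"delta_rot":[[0,0,0]]}'| grep -E "time|pos|ft";done
```

```text
time_s: 18.23
ee_pos: [583.0, 99.2, 39.7]
ft_force: [-3.7, 23.9, -2.2]
time_s: 18.98
ee_pos: [583.1, 99.3, 39.7]
ft_force: [-3.6, 20.6, -1.6]
time_s: 19.1
ee_pos: [583.1, 99.4, 39.7]
ft_force: [-2.3, 18.7, -1.6]
time_s: 19.23
ee_pos: [583.1, 99.2, 39.7]
ft_force: [-3.6, 23.4, -2.2]
```

Tight: 23 N moves it 0.2 mm or less. Drawing back and checking from above.

```bash
python3 -m pendant '{"hand":[15,15,15,15,15,15,15,15,15,15,15],"xyz":[[0,-6,0],[0,-10,0],[0,-15,0],[0,-10,-20],[0,0,-20],[-18,-36,0],[-18,-36,0],[-18,-36,0],[-18,-36,0],[-18,0,0],[0,0,0]],"delta_rot":[[0,0,0],[0,0,0],[0,0,0],[0,0,0],[0,0,0],[0,0,0],[0,0,0],[0,0,0],[0,0,0],[0,0,0],[0,0,0]]}'; python3 -c "
from h import *
plan([478,300,31],93.7)
im=get_image('top');save('top','pics/post.png',cv2.resize(im[130:310,180:420],None,fx=3,fy=3,interpolation=2))
"
```

```text
time_s: 20.6
ee_pos: [480.3, 273.5, 79.3]
tool_rot: [0.0, 0.999, 0.033, -0.001]
ft_force: [0.8, 0.6, -2.6]
grip_width: 21.7
grip_force: 60.0
t 20.6 pos [480.3 273.5  79.3] tool x [ 0.998  0.066 -0.001] y [ 0.066 -0.998  0.001] shift [ -0.5 -26.6  48.3] turn_z(tool) 0.1 q6 2.0 ft [ 0.8  0.6 -2.6]
```

View pics/post.png

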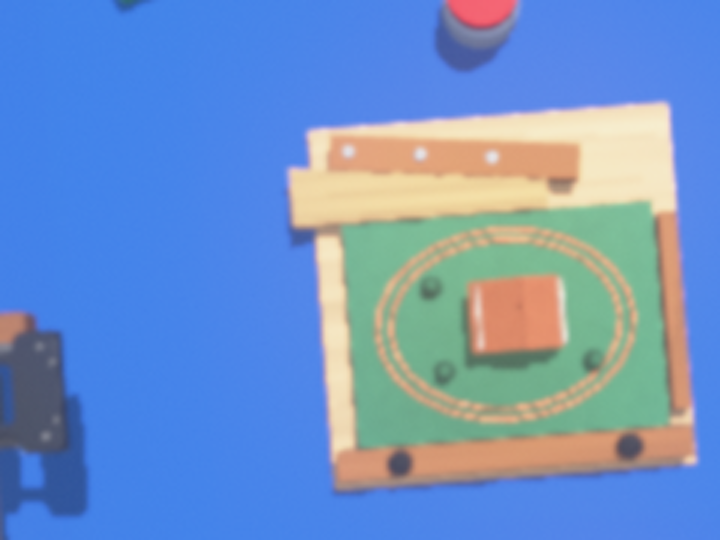

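The wedge butt (crop (290,198)) stands out about 16 mm, within 3–35 mm, and the board lies against fence and stop. Laying the hammer down now.

```bash
python3 -m pendant '{"hand":[15,15,15,15,15,15,15],"xyz":[[0,-26.6,0],[0,0,20],[0,0,16],[0,0,8],[0,0,2],[0,0,1],[0,0,0]],"delta_rot":[[0,0,0],[0,0,0],[0,0,0],[0,0,0],[0,0,0],[0,0,0],[0,0,0]]}'|grep -E "time|pos|ft";python3 -m pendant '{"hand":[15,15],"xyz":[[0,0,0.8],[0,0,0]],"delta_rot":[[0,0,0],[0,0,0]]}'|grep -E "time|pos|ft"
```

```text
time_s: 21.52
ee_pos: [480.4, 299.8, 32.9]
ft_force: [1.4, 0.3, -3.4]
time_s: 21.78
ee_pos: [480.1, 299.7, 31.8]
ft_force: [0.6, -1.2, -3.1]
```

```bash
python3 -m pendant '{"hand":[15,15],"xyz":[[0,0,0.7],[0,0,0.3]],"delta_rot":[[0,0,0],[0,0,0]]}'|grep -E "time|pos|ft"; python3 -m pendant '{"hand":[24,30,40,60,80,91,91,91,91,91,91],"xyz":[[0,0,0],[0,0,0],[0,0,0],[0,0,0],[0,0,0],[0,0,0],[0,0,0],[0,0,0],[0,0,0],[0,0,0],[0,0,0]],"delta_rot":[[0,0,0],[0,0,0],[0,0,0],[0,0,0],[0,0,0],[0,0,0],[0,0,0],[0,0,0],[0,0,0],[0,0,0],[0,0,0]]}'
```

```text
time_s: 22.02
ee_pos: [480.1, 299.7, 30.9]
ft_force: [-0.1, -0.8, 0.9]
time_s: 23.4
ee_pos: [480.1, 299.7, 30.6]
tool_rot: [0.0, 0.999, 0.032, 0.0]
ft_force: [-0.2, 0.2, 0.0]
grip_width: 90.9
grip_force: 0.0
```

```bash
python3 -m pendant '{"hand":[91,91,91,91,91,91,91,91],"xyz":[[0,0,-15],[0,0,-30],[0,0,-50],[0,0,-55],[-50,-20,-20],[-50,-20,0],[0,0,0],[0,0,0]],"delta_rot":[[0,0,0],[0,0,0],[0,0,0],[0,0,0],[0,0,0],[0,0,0],[0,0,0],[0,0,0]]}'; python3 -c "
from h import *
save('side','pics/end.png')"
```

```text
time_s: 24.4
ee_pos: [378.1, 333.3, 201.5]
tool_rot: [-0.0, 0.999, 0.033, 0.001]
ft_force: [0.3, -0.9, -0.5]
grip_width: 91.1
grip_force: 0.0
```

View pics/end.png

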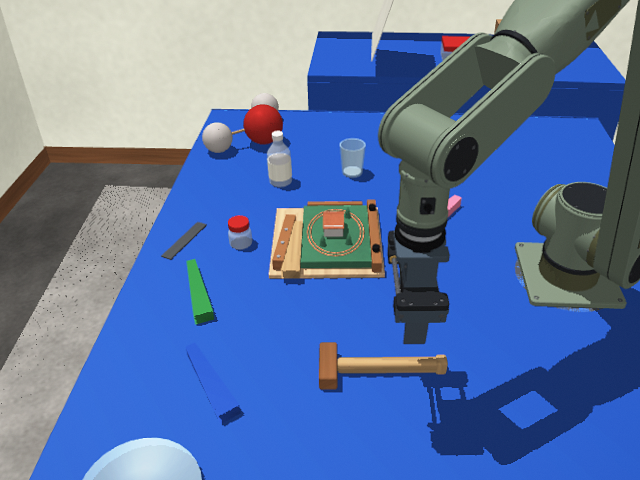

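The hammer lies flat at (383,365), clear of the frame. The wedge is in place at (292,262), bystanders are unmoved and the gripper is free.

```bash
python3 -c "
from cell import order
print(order.hand_in())"
```

```text
the job is handed in; nothing more can be done
None
```

I drove the wedge tight with repeated gentle taps: a 23 N push now moves it 0.2 mm or less, and its butt stands out about 16 mm. The hammer lies on the table clear of the frame, and I handed the job in at about 24.5 s; no verdict came back.

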